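# Set the proof viewer to its strongest lens and light it

### The job

Check the dots on the proof strip: with the fingertips push the viewer's lens turret round by its black tabs until the smallest lens clicks in under the eye hood, and let go of the tab. Then press the lamp key all the way down with a fingertip and finish while holding it down, so the lamp stays lit. Nothing needs gripping; keep off the lenses, and leave the stand and the tools round it where they are.

Things in the scene. Friction and masses are not known exactly. Their poses are not given: they have to be found in the camera images.
- viewer: Bench proof viewer, standing loose by its weight (about 4.7 kg). Origin on the worktop below the turret's vertical axis, z up; -x points to its front and the eye hood, +x to its column. In this frame (mm): grey base plate x -128..122, y -85..85, 18 high; black switch pod at its front right corner, 62 x 64, centre x -98, y -88, top z 34.
- column_top (a point): Top of the steel column, 130 mm above the worktop and 105 mm behind the turret axis; its clamp is 34 mm across. From it a head arm 24 mm wide, underside 115 and top 127 mm above the worktop (pivot nut 132), runs over the disc to the axis and holds the eye hood.
- hood_top (a point): Centre of the upper rim of the eye hood, an open black ring 41 mm across and 22 mm high, fixed 38 mm in front of the turret axis; rim 131 mm above the worktop. One looks down through it.
- turret_axis (a point): A point on the turret's vertical axis, at the height of the lens tops (104 mm above the worktop).
- view_point (a point): The point under the eye hood's centre where the selected lens's centre must stand, 104 mm above the worktop and 38 mm from the turret axis, on the viewer's -x side.
- small_lens (a point): Centre of the smallest lens (glass 10 mm across; the others are 20, 24, 28 and 32 mm), 38 mm from the turret axis; it travels round with the turret.
- turret (a joint): Angle of the lens turret, rad, growing counterclockwise seen from above; 0 or any whole turn has the smallest lens under the hood. Turns both ways without stops. Five click stops 1.257 rad apart, one for each lens: leaving a click takes about 3 N on a tab, and past half-way the turret pulls itself into the next. It starts at or near a click with another lens in view.
- small_lens_tab (a point): Top edge of the smallest lens's push tab, 80 mm from the axis. Aluminium disc: radius 61 mm, top 98 mm above the worktop, five lenses 72 degrees apart, and in line with each a tab beyond the rim: an upright black fin 5 mm thick, 62 to 90 mm from the axis, 93 to 117 mm above the worktop, all five alike, open air round them and below them down to the base. Any tab may be pushed.
- lamp_key_top (a point): Centre of the top of the round grey lamp key (28 mm across) on the switch pod, at the viewer's front right corner. It is pressed straight down against a spring.
- lamp_key (a joint): Travel of the lamp key in m: 0 up, 0.006 fully down, which takes about 5 N; it springs back up when released.
- ink_tin: A closed ink tin, 71 mm across and 49 mm high, origin under its centre; stands just to the right of the viewer. Leave it alone.
- small_brayer: A hand roller with a wooden handle, 161 x 136 x 64 mm, origin under its centre; lies to the left of the viewer. Leave it alone.
- gouge: A lino gouge with a mushroom handle, 108 x 25 x 19 mm, origin under its centre; lies in front of the viewer. Leave it alone.
- lenses: The five lenses and their black rings on top of the turret disc (its frame is the viewer's frame turned with the turret). No part of the robot may touch them.

How it is judged:
By the outcome, as a careful person would: the job done as asked, in the order asked, and still so for the second after the job is handed in, while the arm keeps its last pose, push and grip.
It also fails if it takes over 56 s, if anything falls off the work surface, if the arm or the gripper's body presses on something with over 40 N, if the wrist force passes 120 N, or if a joint passes its speed limit or range.

### The arm

A 6-joint arm with a two-finger parallel gripper is mounted at the origin on a cart in front of the work surface, level with it; the furniture and walls round the work are solid. World frame = base frame: x ahead of the robot, y to its left, z up, the work surface at z = 0. Lengths are in m, angles in rad, forces in N, time in s.
With the tool pointing down it reaches from about 0.3 to 0.775 m from the base axis. Payload 14.6 kg.
Tool frame: the origin (TCP) lies midway between the tips of the shut fingers; the grasp point (between the pads) lies 19 mm behind it; z points along the fingers, y is the direction in which the jaws open and shut (so a half turn about z gives the same grasp; the last joint's range is limited). The gripper opens to 94 mm and grips with 3 to 60 N. Pads are 16 mm wide; open, the fingers measure 119 mm over their backs; the gripper's body (75 mm by 177 mm) begins 78 mm behind the grasp point.
Start: joints at [1.085, 0.3, 1.521, -0, 1.321, -0.067], TCP at [0.224, 0.502, 0.205] pointing down, gripper open.
Joint ranges: [-3.03, 3.03], [-0.79, 2.21], [0.23, 2.52], [-1.04, 4.18], [0, 3.07], [-2.55, 2.55]. Speed limits (rad/s): [2.22, 2.22, 2.57, 3.14, 3.14, 3.14].

### API

Orientations are given as [roll, pitch, yaw] about the fixed x, y, z axes, in that order (R = Rz(yaw) Ry(pitch) Rx(roll)).
In Python, from station import readout, imaging, job gives the robot as it stands.
- The arm moves only by the tool arm_command, never from a script. Its argument "increments" is a list of rows, each an object with "gripper": the opening, from 0 (shut) to 1 (fully open); "slide": the shift along the world's x, y, z in m, a list of three; "yaw": the turn about the world's z in rad. A call has 1 to 8 rows; each row is the pose to reach, as a shift and turn from the pose commanded when the call began; what a row does not reach only later rows make up. A row lasts 1/8 s, in which the tool goes at most 62.5 mm and 10.7 degrees, less where a joint would pass 70% of its speed; a pose out of reach is approached as far as the arm can. A call with a gripper value outside its range is refused whole. The fingers move at their own pace and stop on an object; "grip_force" is the grip in N (left out, the last holds). Time passes only in rows, so rows that repeat a pose let the fingers close. It gives the time, the measured TCP pose, the force and the opening at its end, in the units of the state.
- readout.get_obs(): the state, without advancing time (a new reading comes with each control period).
- imaging.camera(name): name is "side" or "top"; returns a dict with "color" (384x512x3 uint8, red, green, blue), "mtx" (3x3 intrinsics, pixels), "rvec" (rotation vector, rad) and "tvec" (3), from world to camera coordinates, as OpenCV has them. Camera axes: x right, y down, z forward; pixel columns grow to the right and rows downward; lengths in m; the calibration is good to about 2 mm. A picture is of the moment at which its call begins. There is no depth.
- job.hand_in(): hands the job in, once; it reports no verdict.
The state is a dict: "time_s": time; "qpos": joint angles; "joint_vel": joint speeds; "tau": joint torques, N m; "ee_pos": TCP position; "eef_rot": TCP orientation; "force": force on the tool from outside, world axes, zero at the start; "moment": the same for the moment, N m; "grip_width": finger opening in m.
Only numpy, scipy, OpenCV 4.12 (cv2) and the standard library are available. Lean on these libraries where they do the work, as an engineer would, in place of code of your own. Each camera call takes 0.05 s, during which the arm holds its last target. There are 200 camera calls.

## Working session

There is one attempt and no reset: what is moved stays moved. The work goes in short steps, Python scripts to look and compute and a tool call to move; the robot and the scene stay as the last step left them, time stands still between calls to the robot, and variables do not carry over. Pictures are saved under pics/ and viewed, about 8 in all and at most 12, crops included, and the job is handed in when it is done.

Besides the shell and the picture viewer there is one more tool, called after "Call:" by a JSON object that holds its "fn" and its "kwargs". arm_command: Moves the arm, as the interface text tells. Its arguments: {"type":"object","properties":{"increments":{"type":"array","items":{"type":"object","properties":{"gripper":{"type":"number"},"slide":{"type":"array","items":{"type":"number"}},"yaw":{"type":"number"}}}},"grip_force":{"type":"number"}},"required":["increments"]}

```bash
mkdir -p pics
cat > h.py <<'E'
import numpy as np, cv2
from station import readout, imaging, job
def cam(n):
    d=imaging.camera(n); return d
def save(n,f,crop=None,s=1):
    d=cam(n); im=d["color"][:,:,::-1]
    if crop: x0,y0,x1,y1=crop; im=im[y0:y1,x0:x1]
    if s!=1: im=cv2.resize(im,None,fx=s,fy=s,interpolation=cv2.INTER_CUBIC)
    cv2.imwrite("pics/"+f,im); return d
def proj(d,P):
    return cv2.projectPoints(np.array(P,float).reshape(-1,3),np.array(d["rvec"],float),np.array(d["tvec"],float),np.array(d["mtx"],float),None)[0].reshape(-1,2)
def back(d,uv,z):
    R=cv2.Rodrigues(np.array(d["rvec"],float))[0]; t=np.array(d["tvec"],float).ravel()
    r=R.T@np.linalg.inv(d["mtx"])@np.array([uv[0],uv[1],1.]); c=-R.T@t
    return c+r*(z-c[2])/r[2]
E
python3 - <<'E'
from h import *
for n in("top","side"):
    d=save(n,n+"0.png",s=1.5); print(n,back(d,(256,192),0),-cv2.Rodrigues(np.array(d["rvec"]))[0].T@np.array(d["tvec"]).ravel())
print(readout.get_obs())
E
```

```text
top [0.54107097 0.13717581 0.        ] [0.45103042 0.16037935 0.97836053]
side [ 0.56492296 -0.03546279  0.        ] [0.49885519 0.95382428 0.54574438]
{'time_s': 0.1, 'qpos': array([ 1.08543875e+00,  3.00410881e-01,  1.52151591e+00, -2.45027702e-05,
        1.32068444e+00, -6.65722043e-02]), 'joint_vel': array([ 0.00060685, -0.0015452 , -0.00190444,  0.00041139,  0.00087785,
       -0.00125855]), 'tau': array([-5.46117519e-05, -5.32640147e+01, -3.53289878e+01,  7.09247170e-02,
        2.33915064e-02, -1.35297710e-04]), 'ee_pos': array([0.22354468, 0.50226857, 0.20494693]), 'eef_rot': array([-3.14057476e+00, -4.40771252e-05,  2.72281333e+00]), 'force': array([-0.194248  , -0.41058441,  0.59082659]), 'moment': array([-0.00422685, -0.00192192,  0.01693652]), 'grip_width': 0.09376916953485855}
```

View pics/top0.png

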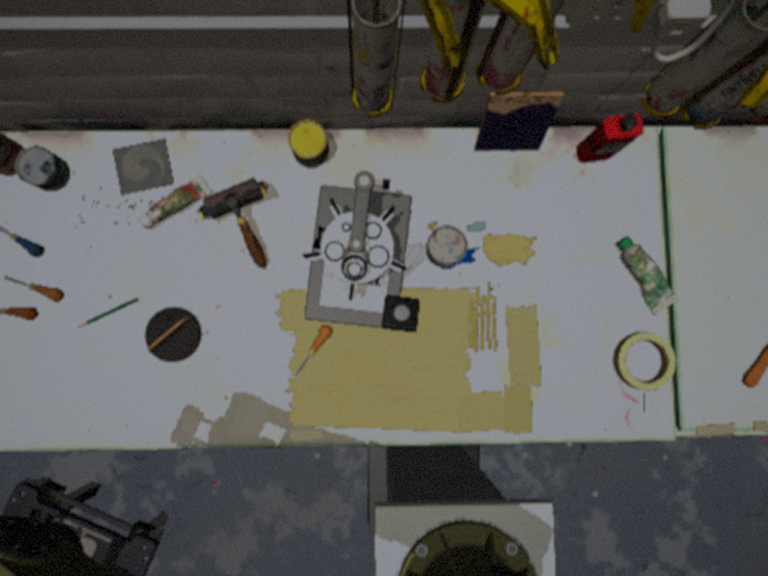

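View pics/side0.png

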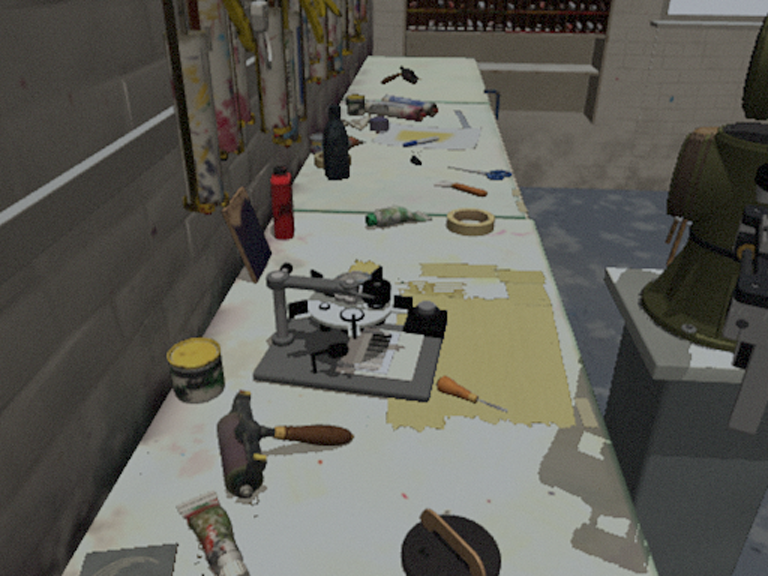

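The top view shows the viewer upright around (358,250)/1.5. Its column is at the back (365,182), the hood at (354,266), and the pod and key at (402,314). The side view agrees. I'll enlarge it next.

Run:
```python
from h import *
d=save("top","top1.png",(195,108,290,223),5)
for n,u,z in(("col",(364.5/1.5,181/1.5),.130),("hood",(354/1.5,266/1.5),.131),("key",(402/1.5,313/1.5),.040)): print(n,back(d,u,z))
```

```text
col [0.70376186 0.1695159  0.13      ]
hood [0.56488025 0.18775427 0.131     ]
key [0.49286634 0.10706259 0.04      ]
```

View pics/top1.png

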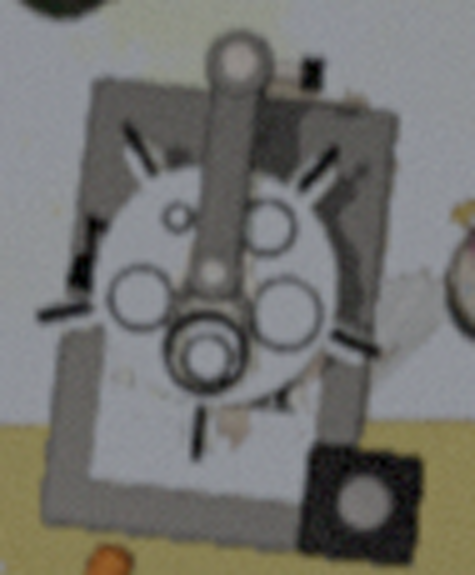

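The enlarged crop, in crop pixels:
- Column (240,60), nut (213,272), hood (207,350), key (365,502).
- Tabs at UL (141,150), UR (318,168), L (65,312), R (355,343) and front (198,433).
- Smallest lens at about (180,217), on the UL spoke, so it needs two clicks counterclockwise.

```bash
cat >> h.py <<'E'
def top1(d,c,z): return back(d,(195+(c[0]+.5)/5-.5,108+(c[1]+.5)/5-.5),z)
E
python3 - <<'E'
from h import *
d=cam("top")
M=[((240,60),.130,(105,0)),((213,272),.132,(0,0)),((207,350),.131,(-38,0)),((365,502),.042,(-98,-88)),((95,80),.018,(122,85)),((398,113),.018,(122,-85)),((42,520),.018,(-128,85))]
W=np.array([top1(d,c,z)[:2] for c,z,_ in M]);V=np.array([v for *_,v in M])/1e3
a=V-V.mean(0);b=W-W.mean(0)
th=np.arctan2((a[:,0]*b[:,1]-a[:,1]*b[:,0]).sum(),(a*b).sum());R=np.array([[np.cos(th),-np.sin(th)],[np.sin(th),np.cos(th)]])
t=W.mean(0)-R@V.mean(0);print("yaw",th,"axis",t);print(np.round(W-(V@R.T+t),4))
print("key",W[3],R@[-.098,-.088]+t)
for n,c,z in(("UL",(141,150),.117),("UR",(318,168),.117),("L",(65,312),.117),("R",(355,343),.117),("F",(198,433),.117),("small",(180,217),.104)):
    p=R.T@(top1(d,c,z)[:2]-t);print(n,np.hypot(*p),np.degrees(np.arctan2(p[1],p[0])), top1(d,c,z)[:2])
for k in (97,105,115,125,140,150,160,170): # viewer angle, tip radius .080
    print(k,np.round(R@(0.080*np.array([np.cos(np.radians(k)),np.sin(np.radians(k))]))+t,4))
E
```

```text
yaw -0.1228460445053867 axis [0.601477  0.1831668]
[[ 0.0007  0.0002]
 [ 0.0004  0.0013]
 [ 0.0005 -0.0001]
 [ 0.0011  0.0004]
 [-0.0033 -0.001 ]
 [-0.0026  0.0013]
 [ 0.0032 -0.0022]]
key [0.49454581 0.10820116] [0.49343226 0.10783863]
UL 0.07379948409104435 36.76420989073622 [0.66556519 0.21976008]
UR 0.07399946837972234 -35.82821964929274 [0.65571399 0.13282525]
L 0.07578933909618782 109.16738312850909 [0.58555287 0.25726434]
R 0.07472464589847452 -108.9411273330441 [0.56874369 0.11599312]
F 0.07654509805148242 179.70048117944626 [0.52555883 0.19294343]
small 0.03792304891120596 35.887479069602655 [0.63469361 0.20146473]
97 [0.6015 0.2632]
105 [0.5904 0.2624]
115 [0.5768 0.2593]
125 [0.564  0.2538]
140 [0.547  0.2417]
150 [0.5376 0.2314]
160 [0.5302 0.2195]
170 [0.525  0.2066]
```

Call:
{"fn": "arm_command", "kwargs": {"increments": [{"gripper":0,"slide":[0.05,-0.03,0],"yaw":0.1},{"gripper":0,"slide":[0.1,-0.06,0],"yaw":0.2},{"gripper":0,"slide":[0.15,-0.09,0],"yaw":0.3},{"gripper":0,"slide":[0.2,-0.12,0],"yaw":0.4},{"gripper":0,"slide":[0.25,-0.15,0],"yaw":0.5},{"gripper":0,"slide":[0.3,-0.18,0],"yaw":0.5},{"gripper":0,"slide":[0.35,-0.21,0],"yaw":0.5},{"gripper":0,"slide":[0.404,-0.2435,0],"yaw":0.5}], "grip_force": 20}}

```text
time_s: 1.2
ee_pos: [0.6281, 0.2584, 0.2054]
eef_rot: [3.142, -0.0, -3.06]
force: [-0.3, 0.8, 0.3]
grip_width: 0.0176
```

Call:
{"fn": "arm_command", "kwargs": {"increments": [{"gripper":0,"slide":[0,0,0]},{"gripper":0,"slide":[0,0,0]},{"gripper":0,"slide":[0,0,-0.02]},{"gripper":0,"slide":[0,0,-0.04]},{"gripper":0,"slide":[0,0,-0.06]}]}}

```text
invalid input
```

Run:
```python
from h import *
o=readout.get_obs();print(o['time_s'],o['ee_pos'],o['eef_rot'],o['force'],o['grip_width'])
save("side","s1.png",(150,150,310,270),5)
```

```text
1.2 [0.62812667 0.25843614 0.20535344] [ 3.14154592e+00 -1.42493006e-04 -3.06004309e+00] [-0.33055926  0.75440095  0.25039032] 0.01758155301656836
```

View pics/s1.png

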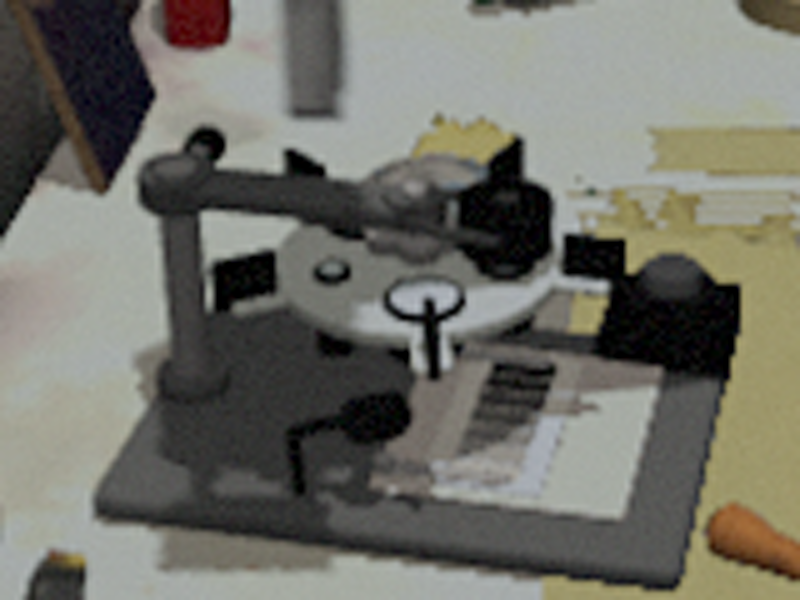

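The side view shows the shut finger at (313,60), above the gap between the small-lens tab (245,280) and the left tab (432,335). The gap is free. I'll descend, with yaw included in every row.

Call:
{"fn": "arm_command", "kwargs": {"increments": [{"gripper":0,"slide":[0,0,-0.015],"yaw":0},{"gripper":0,"slide":[0,0,-0.035],"yaw":0},{"gripper":0,"slide":[0,0,-0.055],"yaw":0},{"gripper":0,"slide":[0,0,-0.075],"yaw":0},{"gripper":0,"slide":[0,0,-0.09],"yaw":0},{"gripper":0,"slide":[0,0,-0.102],"yaw":0},{"gripper":0,"slide":[0,0,-0.102],"yaw":0}]}}

```text
time_s: 2.12
ee_pos: [0.6264, 0.2595, 0.1026]
eef_rot: [-3.141, -0.001, -3.06]
force: [-0.7, 0.5, 0.6]
grip_width: 0.0006
```

Call:
{"fn": "arm_command", "kwargs": {"increments": [{"gripper":0,"slide":[-0.008,0.002,0],"yaw":0},{"gripper":0,"slide":[-0.016,0.0035,0],"yaw":0},{"gripper":0,"slide":[-0.022,0.004,0],"yaw":0},{"gripper":0,"slide":[-0.029,0.004,0],"yaw":0},{"gripper":0,"slide":[-0.037,0.0034,0],"yaw":0},{"gripper":0,"slide":[-0.044,0.002,0],"yaw":0},{"gripper":0,"slide":[-0.0505,0.0005,0],"yaw":0},{"gripper":0,"slide":[-0.0575,-0.002,0],"yaw":0}]}}

```text
time_s: 3.12
ee_pos: [0.5697, 0.2572, 0.1039]
eef_rot: [3.142, 0.002, -3.061]
force: [6.6, -0.5, 0.1]
grip_width: 0.0005
```

Call:
{"fn": "arm_command", "kwargs": {"increments": [{"gripper":0,"slide":[-0.006,-0.003,0],"yaw":0.05},{"gripper":0,"slide":[-0.012,-0.0065,0],"yaw":0.1},{"gripper":0,"slide":[-0.0178,-0.0105,0],"yaw":0.15},{"gripper":0,"slide":[-0.021,-0.0135,0],"yaw":0.2},{"gripper":0,"slide":[-0.024,-0.0165,0],"yaw":0.2},{"gripper":0,"slide":[-0.024,-0.0165,0],"yaw":0.2}]}}

```text
time_s: 3.88
ee_pos: [0.5451, 0.2409, 0.1035]
eef_rot: [3.142, 0.0, -2.862]
force: [-0.0, 0.1, 0.4]
grip_width: 0.0006
```

Run:
```python
from h import *
save("side","s2.png",(150,150,310,270),5)
o=readout.get_obs();print(o['time_s'],o['ee_pos'],o['force'])
```

```text
3.925 [0.5452138  0.24098745 0.10353022] [-0.58452942 -0.55710737  0.12667754]
```

View pics/s2.png

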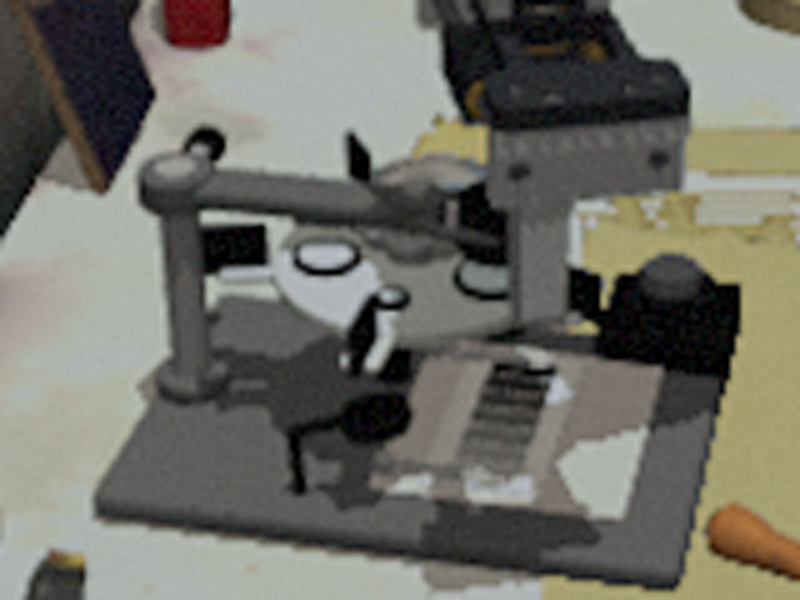

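The small lens (392,297) has moved on but doesn't look like it is at the next click yet. I'll back off slightly so the finger is free, then measure.

Call:
{"fn": "arm_command", "kwargs": {"increments": [{"gripper":0,"slide":[0.003,0.003,0],"yaw":0},{"gripper":0,"slide":[0.003,0.003,0],"yaw":0},{"gripper":0,"slide":[0.003,0.003,0],"yaw":0},{"gripper":0,"slide":[0.003,0.003,0],"yaw":0}]}}

```text
time_s: 4.42
ee_pos: [0.5482, 0.244, 0.1034]
eef_rot: [-3.142, -0.0, -2.86]
force: [-0.3, 0.3, 0.8]
grip_width: 0.0001
```

```bash
cat >> h.py <<'E'
T=np.array([.6015,.1832]);TH=-.123
def ang(p): q=p[:2]-T; return np.hypot(*q)*1e3, np.degrees(np.arctan2(q[1],q[0])-TH)
def side1(d,c,z): return back(d,(150+(c[0]+.5)/5-.5,150+(c[1]+.5)/5-.5),z)
E
python3 - <<'E'
from h import *
d=save("side","s3.png",(150,150,310,270),5)
print(ang(side1(d,(392,297),.104)), ang(side1(d,(332,270),.104)))
o=readout.get_obs();print(o['time_s'],o['ee_pos'],o['force'])
E
```

```text
(np.float64(45.479449344830584), np.float64(94.36672459639102)) (np.float64(39.38014805508757), np.float64(48.51997119020903))
4.475 [0.54825253 0.24399746 0.1034088 ] [-0.64931983  0.14712739  0.34745412]
```

View pics/s3.png

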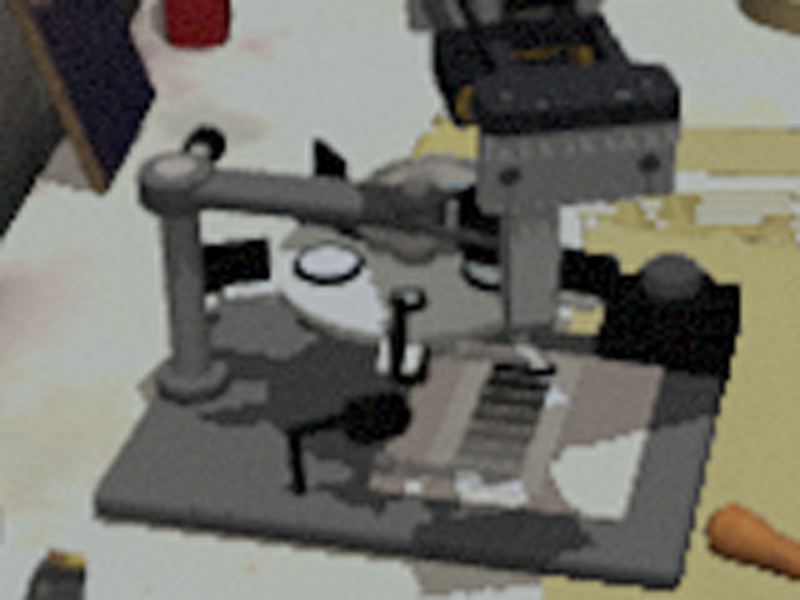

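It is drifting steadily into the click. I'll lift, go back to the start point and give it time to settle.

Call:
{"fn": "arm_command", "kwargs": {"increments": [{"gripper":0,"slide":[0,0,0.02],"yaw":0},{"gripper":0,"slide":[0,0,0.04],"yaw":0},{"gripper":0,"slide":[0.015,0.005,0.04],"yaw":-0.05},{"gripper":0,"slide":[0.035,0.01,0.04],"yaw":-0.1},{"gripper":0,"slide":[0.055,0.014,0.04],"yaw":-0.15},{"gripper":0,"slide":[0.07,0.015,0.04],"yaw":-0.2},{"gripper":0,"slide":[0.079,0.015,0.04],"yaw":-0.2},{"gripper":0,"slide":[0.079,0.015,0.04],"yaw":-0.2}]}}

```text
time_s: 5.48
ee_pos: [0.6274, 0.2588, 0.1432]
eef_rot: [-3.142, -0.0, -3.06]
force: [-0.5, 0.2, 0.8]
grip_width: 0.0003
```

Call:
{"fn": "arm_command", "kwargs": {"increments": [{"gripper":0,"slide":[0,0,0],"yaw":0},{"gripper":0,"slide":[0,0,0],"yaw":0},{"gripper":0,"slide":[0,0,0],"yaw":0},{"gripper":0,"slide":[0,0,0],"yaw":0}]}}

```text
time_s: 5.98
ee_pos: [0.6272, 0.259, 0.1435]
eef_rot: [-3.142, -0.0, -3.06]
force: [-0.1, -0.4, 0.5]
grip_width: 0.0006
```

Run:
```python
from h import *
d=save("side","s4.png",(150,150,310,270),5)
o=readout.get_obs();print(o['time_s'],o['ee_pos'],o['force'],ang(o['ee_pos']))
```

```text
6.025 [0.62722125 0.25900427 0.14348883] [-0.18676402  0.53033367 -0.42009488] (np.float64(80.04916848200185), np.float64(78.3047216888392))
```

View pics/s4.png

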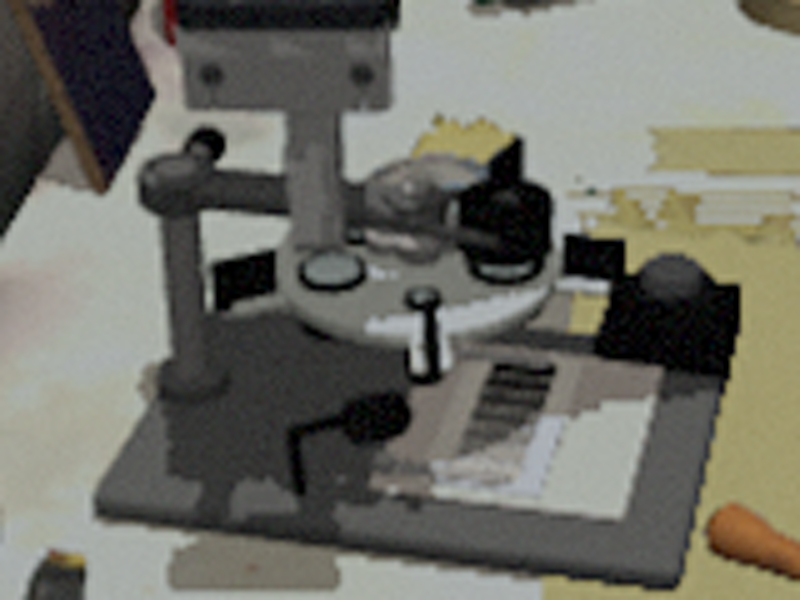

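The turret has settled. The small lens is now at (423,297) on the left spoke, in the same tab pose as at the start, so it is one click away. The stand hasn't moved. I'll repeat the stroke.

Call:
{"fn": "arm_command", "kwargs": {"increments": [{"gripper":0,"slide":[0,0,-0.015],"yaw":0},{"gripper":0,"slide":[0,0,-0.03],"yaw":0},{"gripper":0,"slide":[0,0,-0.04],"yaw":0},{"gripper":0,"slide":[0,0,-0.04],"yaw":0}]}}

```text
time_s: 6.52
ee_pos: [0.6269, 0.2589, 0.1022]
eef_rot: [-3.141, -0.002, -3.06]
force: [-0.4, -0.8, -0.0]
grip_width: 0.0005
```

Call:
{"fn": "arm_command", "kwargs": {"increments": [{"gripper":0,"slide":[-0.008,0.002,0],"yaw":0},{"gripper":0,"slide":[-0.016,0.0035,0],"yaw":0},{"gripper":0,"slide":[-0.022,0.004,0],"yaw":0},{"gripper":0,"slide":[-0.029,0.004,0],"yaw":0},{"gripper":0,"slide":[-0.037,0.0034,0],"yaw":0},{"gripper":0,"slide":[-0.044,0.002,0],"yaw":0},{"gripper":0,"slide":[-0.0505,0.0005,0],"yaw":0},{"gripper":0,"slide":[-0.0575,-0.002,0],"yaw":0}]}}

```text
time_s: 7.52
ee_pos: [0.5702, 0.2567, 0.1039]
eef_rot: [3.142, 0.003, -3.061]
force: [5.2, -0.7, -0.6]
grip_width: 0.0006
```

Call:
{"fn": "arm_command", "kwargs": {"increments": [{"gripper":0,"slide":[-0.006,-0.003,0],"yaw":0.05},{"gripper":0,"slide":[-0.012,-0.0065,0],"yaw":0.1},{"gripper":0,"slide":[-0.0178,-0.0105,0],"yaw":0.15},{"gripper":0,"slide":[-0.021,-0.0135,0],"yaw":0.2},{"gripper":0,"slide":[-0.024,-0.0165,0],"yaw":0.2},{"gripper":0,"slide":[-0.024,-0.0165,0],"yaw":0.2},{"gripper":0,"slide":[-0.02,-0.0135,0],"yaw":0.2},{"gripper":0,"slide":[-0.02,-0.0135,0],"yaw":0.2}]}}

```text
time_s: 8.52
ee_pos: [0.5501, 0.2438, 0.1034]
eef_rot: [3.142, 0.0, -2.861]
force: [-0.6, -0.5, 0.2]
grip_width: 0.0005
```

Call:
{"fn": "arm_command", "kwargs": {"increments": [{"gripper":0,"slide":[0,0,0.02],"yaw":0},{"gripper":0,"slide":[0,0,0.04],"yaw":0},{"gripper":0,"slide":[0,0,0.06],"yaw":0},{"gripper":0,"slide":[0,0,0.08],"yaw":0},{"gripper":0,"slide":[0,0,0.08],"yaw":0},{"gripper":0,"slide":[0,0,0.08],"yaw":0}]}}

```text
time_s: 9.28
ee_pos: [0.5495, 0.2435, 0.1824]
eef_rot: [-3.142, -0.001, -2.86]
force: [0.9, -0.1, -0.5]
grip_width: 0.0002
```

Call:
{"fn": "arm_command", "kwargs": {"increments": [{"gripper":0,"slide":[-0.01,-0.02,0],"yaw":-0.17},{"gripper":0,"slide":[-0.02,-0.04,0],"yaw":-0.34},{"gripper":0,"slide":[-0.03,-0.06,0],"yaw":-0.51},{"gripper":0,"slide":[-0.04,-0.08,0],"yaw":-0.68},{"gripper":0,"slide":[-0.048,-0.1,0],"yaw":-0.85},{"gripper":0,"slide":[-0.052,-0.12,0],"yaw":-1.02},{"gripper":0,"slide":[-0.056,-0.135,0],"yaw":-1.19},{"gripper":0,"slide":[-0.056,-0.135,0],"yaw":-1.36}]}}

```text
time_s: 10.28
ee_pos: [0.4933, 0.1076, 0.1825]
eef_rot: [-3.14, -0.0, 2.056]
force: [-0.2, -0.1, 0.8]
grip_width: 0.0003
```

Call:
{"fn": "arm_command", "kwargs": {"increments": [{"gripper":0,"slide":[0,0,-0.02],"yaw":-0.17},{"gripper":0,"slide":[0,0,-0.04],"yaw":-0.34},{"gripper":0,"slide":[0,0,-0.06],"yaw":-0.5},{"gripper":0,"slide":[0,0,-0.08],"yaw":-0.61},{"gripper":0,"slide":[0,0,-0.1],"yaw":-0.61},{"gripper":0,"slide":[0,0,-0.115],"yaw":-0.61},{"gripper":0,"slide":[0,0,-0.115],"yaw":-0.61}]}}

```text
time_s: 11.15
ee_pos: [0.4931, 0.1084, 0.0673]
eef_rot: [-3.139, 0.001, 1.453]
force: [-0.3, -0.2, 0.1]
grip_width: 0.0007
```

Run:
```python
from h import *
d=save("side","s5.png",(150,150,310,270),5)
o=readout.get_obs();print(o['time_s'],o['qpos'],o['ee_pos'],o['eef_rot'],o['force'])
for z in(.034,.040,.044,.046): print(z,(proj(d,[.494,.108,z])-[150,150])*5)
print("tip",(proj(d,o['ee_pos'])-[150,150])*5)
```

```text
11.2 [1.43878441e-01 3.65647141e-01 1.78253452e+00 3.64174717e-05
 9.94296058e-01 2.61740148e-01] [0.49360975 0.10850443 0.06819136] [-3.14072984e+00  1.99546845e-04  1.45291484e+00] [-0.08904805  0.29651615 -0.13275196]
0.034 [[660.58415165 300.01669061]]
0.04 [[661.05158415 288.97548923]]
0.044 [[661.36473062 281.5786713 ]]
0.046 [[661.52176397 277.86939373]]
tip [[664.12084106 236.79465856]]
```

View pics/s5.png

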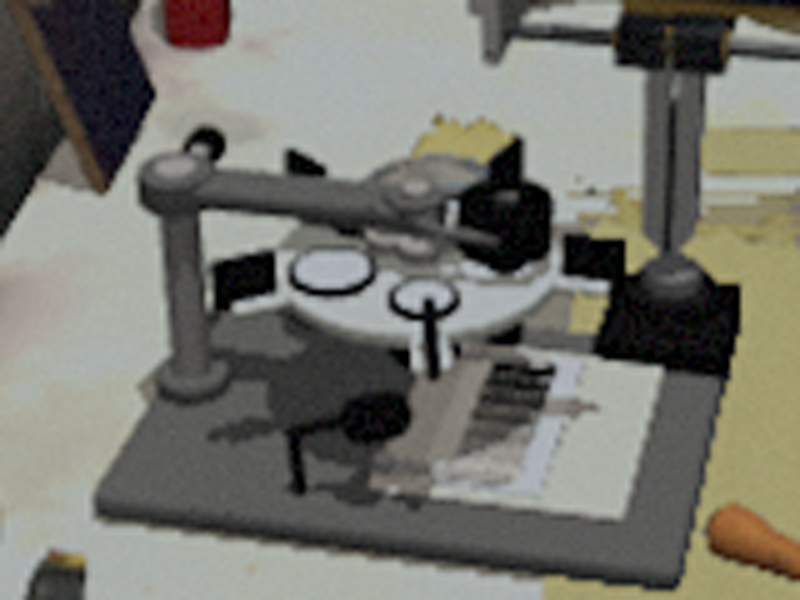

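The turret has settled. All five tabs are back at click positions, and the two large lenses are on the left, so the small lens is under the hood. The tip (668,245) is over the key (672,270). Now I'll press gently.

Call:
{"fn": "arm_command", "kwargs": {"increments": [{"gripper":0,"slide":[0.0005,-0.0005,-0.006],"yaw":0},{"gripper":0,"slide":[0.0005,-0.0005,-0.01],"yaw":0},{"gripper":0,"slide":[0.0005,-0.0005,-0.014],"yaw":0},{"gripper":0,"slide":[0.0005,-0.0005,-0.018],"yaw":0},{"gripper":0,"slide":[0.0005,-0.0005,-0.02],"yaw":0},{"gripper":0,"slide":[0.0005,-0.0005,-0.02],"yaw":0}]}}

```text
time_s: 11.95
ee_pos: [0.4946, 0.108, 0.0498]
eef_rot: [3.141, -0.0, 1.453]
force: [-7.6, -1.3, 21.7]
grip_width: 0.0004
```

Run:
```python
from h import *
o=readout.get_obs();print(o['ee_pos'],o['force'],o['moment'])
d=save("side","s6.png",(150,150,310,270),5)
o=readout.get_obs();print(o['time_s'],o['ee_pos'],o['force'],o['moment'])
```

```text
[0.49455668 0.10804822 0.04983022] [-7.5709963  -1.29975078 21.726204  ] [-0.4246967   1.73218048  0.01638913]
12.0 [0.49457073 0.10805691 0.04983125] [-9.33132596 -1.90853894 22.25990043] [-0.4325247  1.7635622  0.0130674]
```

View pics/s6.png

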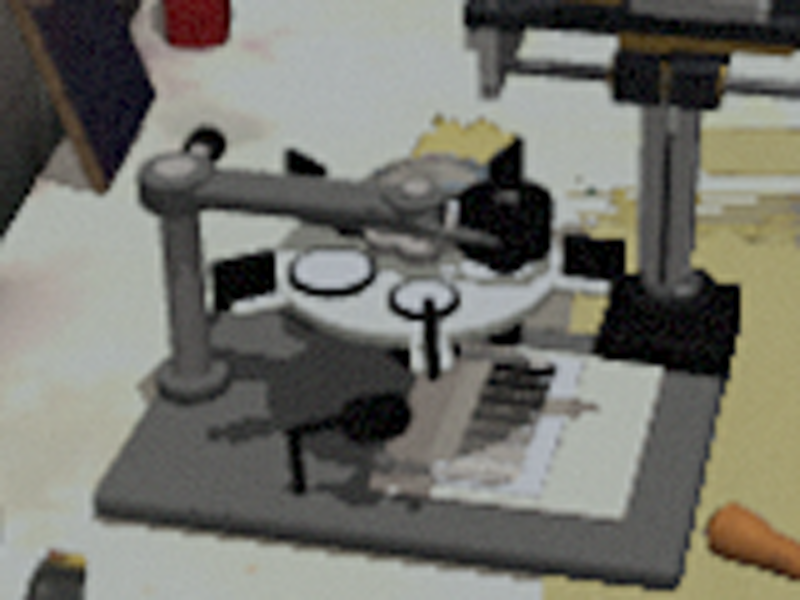

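Run:
```python
from h import *
a=cv2.imread("pics/s5.png").astype(int);b=cv2.imread("pics/s6.png").astype(int)
d=cv2.GaussianBlur((b-a).mean(2).astype(np.float32),(0,0),4)
for n,(x0,y0,x1,y1) in dict(strip=(430,360,650,500),lamp=(350,390,410,440),under=(450,230,560,290),base=(120,400,280,520)).items(): print(n,d[y0:y1,x0:x1].mean(),d[y0:y1,x0:x1].max())
top=cam("top");o=readout.get_obs();print(o['time_s'],o['ee_pos'],o['force'])
c=np.hstack([a,b])[200:400]; c=np.hstack([a[200:400,560:780],b[200:400,560:780]]).astype(np.uint8)
t=top["color"][108:223,195:290,::-1]; t=cv2.resize(t,None,fx=3.4,fy=3.4,interpolation=cv2.INTER_CUBIC)
H=max(t.shape[0],200);C=np.zeros((H,440+t.shape[1],3),np.uint8);C[:200,:440]=c;C[:t.shape[0],440:]=t
cv2.imwrite("pics/cmp.png",C)
```

```text
strip 0.9135076 8.776184
lamp 0.41533324 7.5511565
under 1.1911994 16.677645
base 0.67373973 3.601981
12.05 [0.49456377 0.10804189 0.0498312 ] [-8.63792799 -1.82513126 21.71360523]
```

View pics/cmp.png

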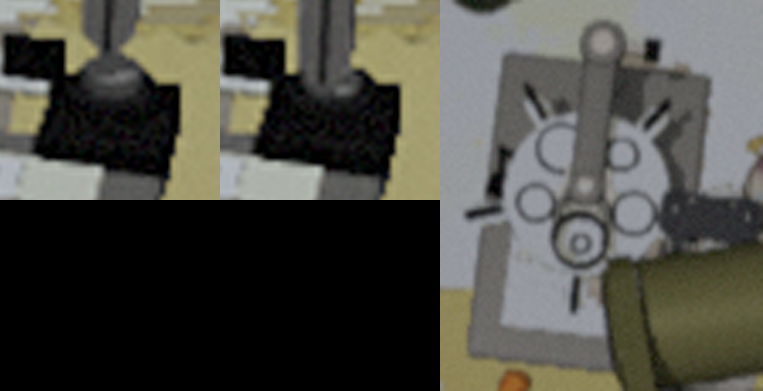

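The top view shows the small lens inside the hood. The side force on the key is odd (-9 N in x), and the finger sits about 3 mm to the +x side of the key. I'll ease up to check the spring curve, recentre, and press again.

Call:
{"fn": "arm_command", "kwargs": {"increments": [{"gripper":0,"slide":[0,0,0.005],"yaw":0},{"gripper":0,"slide":[0,0,0.005],"yaw":0},{"gripper":0,"slide":[0,0,0.005],"yaw":0}]}}

```text
time_s: 12.42
ee_pos: [0.4945, 0.108, 0.0534]
eef_rot: [3.141, -0.0, 1.453]
force: [0.6, 0.5, 2.9]
grip_width: 0.0007
```

Call:
{"fn": "arm_command", "kwargs": {"increments": [{"gripper":0,"slide":[-0.001,0,0.006],"yaw":0},{"gripper":0,"slide":[-0.003,0,0.006],"yaw":0},{"gripper":0,"slide":[-0.003,0,0.006],"yaw":0}]}}

```text
time_s: 12.8
ee_pos: [0.4909, 0.108, 0.0593]
eef_rot: [-3.141, 0.0, 1.453]
force: [-0.3, -0.4, -1.1]
grip_width: 0.0004
```

Call:
{"fn": "arm_command", "kwargs": {"increments": [{"gripper":0,"slide":[0,0,-0.004],"yaw":0},{"gripper":0,"slide":[0,0,-0.004],"yaw":0},{"gripper":0,"slide":[0,0,-0.004],"yaw":0}]}}

```text
time_s: 13.18
ee_pos: [0.4913, 0.108, 0.0554]
eef_rot: [-3.141, 0.0, 1.453]
force: [-0.4, 0.4, 1.8]
grip_width: 0.0006
```

Call:
{"fn": "arm_command", "kwargs": {"increments": [{"gripper":0,"slide":[0,0,-0.003],"yaw":0},{"gripper":0,"slide":[0,0,-0.003],"yaw":0},{"gripper":0,"slide":[0,0,-0.003],"yaw":0}]}}

```text
time_s: 13.55
ee_pos: [0.4913, 0.108, 0.0525]
eef_rot: [3.141, -0.0, 1.453]
force: [-1.1, 0.1, 3.1]
grip_width: 0.0006
```

The spring curve is clear: about 2 N at z 0.0555, 3 N at 0.0525, and the hard stop near 0.050. Now the final press.

Call:
{"fn": "arm_command", "kwargs": {"increments": [{"gripper":0,"slide":[0,0,-0.0015],"yaw":0},{"gripper":0,"slide":[0,0,-0.003],"yaw":0},{"gripper":0,"slide":[0,0,-0.004],"yaw":0},{"gripper":0,"slide":[0,0,-0.004],"yaw":0},{"gripper":0,"slide":[0,0,-0.004],"yaw":0}]}}

```text
time_s: 14.18
ee_pos: [0.4915, 0.108, 0.0498]
eef_rot: [3.141, -0.0, 1.453]
force: [-9.5, -1.0, 23.6]
grip_width: 0.0004
```

Run:
```python
from h import *
d=cam("top");o=readout.get_obs();print(o['time_s'],o['ee_pos'],o['force'])
s=save("side","s7.png",(150,150,310,270),5)
t=cv2.resize(d["color"][108:223,195:290,::-1],None,fx=3.4,fy=3.4,interpolation=cv2.INTER_CUBIC)
u=cv2.imread("pics/s7.png")[200:591,380:780];cv2.imwrite("pics/fin.png",np.hstack([u,t]))
```

```text
14.225 [0.49148209 0.10806314 0.04981287] [-8.59432641 -1.02381531 24.13690702]
```

View pics/fin.png

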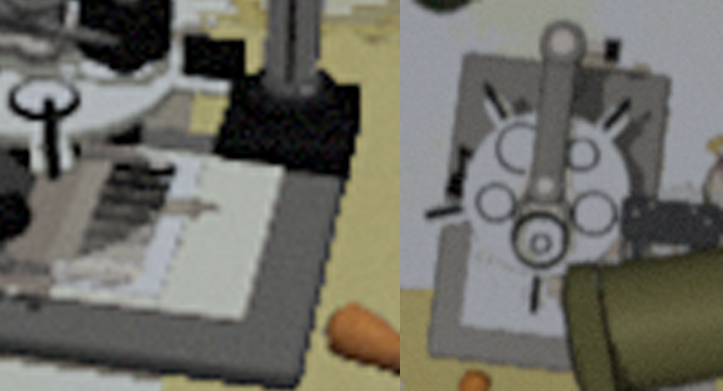

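The key is at its stop (z 0.0498, about 24 N). The small lens is seen through the hood at (541,242), and the stand hasn't moved. I'm handing it in.

```bash
python3 -c "
from station import job,readout
print(job.hand_in()); o=readout.get_obs(); print(o['time_s'],o['ee_pos'],o['force'])"
```

```text
the job is handed in; nothing more can be done
None
the job is handed in; nothing more can be done
```

The smallest lens is under the eye hood and the lamp key was held fully down when I handed the job in, at about 14 s. I couldn't see the lamp's light in either camera, so I judged the press by force and travel alone.

- **Turret:** I pushed it two clicks counterclockwise with two strokes of the shut fingers on the left-hand tab, then lifted clear. The last top view shows the smallest lens inside the hood and all the tabs at click positions. The fingers stayed beyond the disc rim, off the lenses.
- **Lamp key:** The spring gave about 2–3 N part-way down, then a hard stop about 6 mm below the free height. Both presses stopped at the same height (z 0.0498). I held it there at about 24 N.
- **Second press:** The first press had a sideways force of about 9 N, so I released the key, moved 3 mm and pressed again. The sideways force stayed about the same.
- **Surroundings:** The stand showed no shift in the pictures, and the arm stayed clear of the tin, brayer and gouge.

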